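# Press the caps home on a rack of sample bottles, one row, turn the rack, the other row

### The job

The six bottles in the white rack have their blue caps only set on. Press them home with the hand capping press, one row of three at a time: slide the rack in under the raised press bar, pull the red-handled lever down to its stop and let it come up again, then turn the rack end for end so the other row meets the bar and press that too. Leave the rack standing flat in the press, caps all home, with the lever up again; keep the rack upright throughout and leave the other things on the bench where they are.

Things in the scene. Friction and masses are not known exactly. Their poses are not given: they have to be found in the camera images.
- rack: white rack, 120 (x) by 150 (y) mm, about 0.45 kg, loose on the bench. Origin: centre of its underside, z up. Two rows of three amber bottles, 38 mm across, fixed in the rack: at x = +38 and -38, y = -50, 0, +50 mm. Cap tops 94 mm above the underside when loose, 86 when home. The rows are alike: half a turn about z swaps them
- rack_grip (a point): centre of the square blue grip, 26 by 26 mm and 46 mm high, on a thin post in the middle of the rack: 188 mm above the rack's underside (grip from 165 to 211 mm), sides parallel to the rack's. Take the rack here from above, either way across, firmly: the load hangs 140 mm below, so the rack swings or slips if it is jerked
- row_a (a point): point on the rack's underside below the row at rack x = +38 mm
- row_b (a point): point on the rack's underside below the row at rack x = -38 mm
- press: hand capping press bolted to the bench: grey base plate 12 mm thick (x -111 to +61, y +-116 mm), two columns at y = +-103 mm, white bridge over them, top at 172 mm (nuts 178). Origin: bench level, straight below the long axis of the press bar, which runs along y; x points from the open front to the back, z up. The rack comes in from the front, rows parallel to the bar
- press_seat (a point): where the middle of the rack's underside is when the rack stands on the base plate against the back stop: press x = -39, y = 0, z = 12 mm. The stop's face is at press x = +23, 50 mm high. Side guides 12 mm high above the plate, inner faces at y = +-81 mm, from x = -90 to +25 mm, flared in front of that to x = -110
- press_bar (a point): point on top of the base plate straight below the middle of the press bar (press x = 0, y = 0, z = 12 mm). The bar is 28 mm wide (x), 158 mm long (y); its underside is 114 mm above the bench when up, 98 mm when down. Only the row at the back of the rack goes under it
- press_lever (a joint): angle in rad of the press lever: 0 = up (bar raised), 1.15 = pulled down to its stop (bar fully down). The bar goes down 13.85 mm per rad. A spring brings lever and bar up again when let go; pulling takes about 3 to 10 N at the grip
- lever_grip (a point): middle of the lever's red round grip, 22 mm across, 85 mm long, parallel to press y at press y = +181 mm, free all round. It swings 170 mm from an axis parallel to press y through press x = 0, z = 160 mm: from x = -98, z = 299 mm (up) forwards and down to x = -165, z = 128 mm. Take it from above, closing along press x; it turns in the fingers
- cap_a1 (a joint): travel in m of the blue snap cap (34 mm across, 14 mm high) on the bottle at rack x = +38 mm, y = -50 mm: 0 = only set on, 0.008 = pressed fully home. A cap stays where it is pressed (takes about 11 N)
- cap_a2 (a joint): travel in m of the blue snap cap (34 mm across, 14 mm high) on the bottle at rack x = +38 mm, y = +0 mm: 0 = only set on, 0.008 = pressed fully home. A cap stays where it is pressed (takes about 11 N)
- cap_a3 (a joint): travel in m of the blue snap cap (34 mm across, 14 mm high) on the bottle at rack x = +38 mm, y = +50 mm: 0 = only set on, 0.008 = pressed fully home. A cap stays where it is pressed (takes about 11 N)
- cap_b1 (a joint): travel in m of the blue snap cap (34 mm across, 14 mm high) on the bottle at rack x = -38 mm, y = -50 mm: 0 = only set on, 0.008 = pressed fully home. A cap stays where it is pressed (takes about 11 N)
- cap_b2 (a joint): travel in m of the blue snap cap (34 mm across, 14 mm high) on the bottle at rack x = -38 mm, y = +0 mm: 0 = only set on, 0.008 = pressed fully home. A cap stays where it is pressed (takes about 11 N)
- cap_b3 (a joint): travel in m of the blue snap cap (34 mm across, 14 mm high) on the bottle at rack x = -38 mm, y = +50 mm: 0 = only set on, 0.008 = pressed fully home. A cap stays where it is pressed (takes about 11 N)
- beaker: bystander: white plastic beaker, 90 mm across, 115 mm high; origin at the centre of its underside
- reagent: bystander: amber reagent bottle, 72 mm across, 150 mm high; origin at the centre of its underside
- bar_box: bystander: open white box of stirrer bars, 100 by 150 mm, 35 mm high; origin at the centre of its underside
- timer: bystander: flat white timer, 65 by 75 mm, 16 mm high; origin at the centre of its underside
- tip_box: bystander: blue tip box with clear lid, 85 by 125 mm, 67 mm high; origin at the centre of its underside

How it is judged:
By the outcome, as a careful person would: the job done as asked, in the order asked, and still so for the second after the job is handed in, with the robot touching nothing.
It also fails if it takes over 72 s, if anything falls off the work surface, if the arm or the gripper's body presses on something with over 40 N, if the wrist force passes 120 N, or if a joint passes its speed limit or range.

### The arm

A 7-joint arm with a two-finger parallel gripper is mounted at the origin on the work surface. World frame = base frame: x ahead of the robot, y to its left, z up, the work surface at z = 0. Lengths are in m, angles in rad, forces in N, time in s.
With the tool pointing down it reaches from about 0.4 to 0.85 m from the base axis. Payload 10.4 kg.
Tool frame: the origin (TCP) lies midway between the tips of the shut fingers; the grasp point (between the pads) lies 19 mm behind it; z points along the fingers, y is the line along which they close (so a half turn about z gives the same grasp; the last joint's range is limited). The gripper opens to 87 mm and grips with 3 to 60 N. Pads are 19 mm wide; open, the fingers measure 117 mm over their backs; the gripper's body (75 mm by 190 mm) begins 51 mm behind the grasp point.
Start: joints at [1.281, 0.332, -0.065, 1.46, 0.022, 1.35, -0.088], TCP at [0.165, -0.603, 0.223] pointing down, gripper open.
Joint ranges: [-2.6, 2.6], [-0.5, 2.12], [-1.47, 1.34], [0.16, 2.42], [-1.27, 4.41], [0.06, 2.06], [-2.6, 2.6]. Speed limits (rad/s): [2.22, 2.22, 2.79, 2.79, 3.14, 3.14, 3.14].

### API

Orientations are given as a unit quaternion [x, y, z, w].
In Python, from bench import sensors, eyes, order gives the robot as it stands.
- The arm moves only by the tool arm_command, never from a script. Its argument "steps" is a list of rows, each an object with "rot": the turn, a rotation vector about the world's x, y, z in degrees, a list of three; "slide": the shift along the world's x, y, z in m, a list of three; "grip": the opening, from 0 (shut) to 1 (fully open). A call has exactly 8 rows; each row shifts and turns the commanded pose from where the row before left it; what a row does not reach is not made up. A row lasts 1/8 s, in which the tool goes at most 62.5 mm and 10.7 degrees, less where a joint would pass 70% of its speed; a pose out of reach is approached as far as the arm can. A call with a gripper value outside its range is refused whole. The fingers move at their own pace and stop on an object; "newtons" is the grip in N (left out, the last holds). Time passes only in rows, so rows that do not move let the fingers close, or fill a call up. It gives the time, the measured TCP pose, the force, the opening and the grip force at its end, in the units of the state.
- sensors.read_state(): the state, without advancing time (a new reading comes with each control period).
- eyes.camera(name): name is "scene" or "side" or "wrist"; returns a dict with "pixels" (384x512x3 uint8, red, green, blue), "intrinsics" (3x3 intrinsics, pixels), "pose" (4x4, takes a point from camera to world coordinates). Camera axes: x right, y down, z forward; pixel columns grow to the right and rows downward; lengths in m; the calibration is good to about 2 mm. A picture is of the moment at which its call begins. There is no depth.
- order.close_job(): hands the job in; it is judged then, once.
Trained networks look in a picture, given as the dict that the camera call returned (one of the last four; its "shot" number tells which), for a name from the list of things; names that differ only in an ending like _2 or _b are one class to them, and where a whole thing is asked for, a point or a joint stands for the part that bears it (a point fixed in the world has none). Each returns a list of dicts, best first, with "conf" (0 to 1); they miss things now and then, are a little off and sometimes report something else, mostly with a low value. They report only what shows in the picture. A call takes as long as a camera call.
- eyes.look_for(name, picture): "bbox" ([left, top, right, bottom] in pixels, round what is visible of it).
The state is a dict: "time": time; "joint_positions": joint angles; "joint_vel": joint speeds; "joint_torque": joint torques, N m; "ee_pos": TCP position; "eef_rot": TCP orientation; "ft_force": force on the tool from outside, world axes, zero at the start; "torque": the same for the moment, N m; "width": finger opening in m; "grip_force": force on a finger pad.
Only numpy, scipy, OpenCV 4.12 (cv2) and the standard library are available. Lean on these libraries where they do the work, as an engineer would, in place of code of your own. Each camera call takes 0.05 s, during which the arm holds its last target. There are 200 camera calls.

## Working session

There is one attempt and no reset: what is moved stays moved. The work goes in short steps, Python scripts to look and compute and a tool call to move; the robot and the scene stay as the last step left them, time stands still between calls to the robot, and variables do not carry over. Pictures are saved under pics/ and viewed, at most 10 in all, crops included, and the job is handed in when it is done.

Besides the shell and the picture viewer there is one more tool, called after ">>>" as a command line: name --argument value ..., lists and objects as JSON in quotes. arm_command: Moves the arm, as the interface text tells. Its arguments: {"type":"object","properties":{"steps":{"type":"array","items":{"type":"object","properties":{"rot":{"type":"array","items":{"type":"number"}},"slide":{"type":"array","items":{"type":"number"}},"grip":{"type":"number"}}}},"newtons":{"type":"number"}},"required":["steps"]}

```bash
mkdir -p pics; ls; python3 - <<'E'
from bench import sensors, eyes
import cv2,numpy as np,pickle
s=sensors.read_state(); print({k:np.round(v,3).tolist() for k,v in s.items()})
d={}
for n in("scene","side"):
    p=eyes.camera(n); d[n]=p
    for k in("rack","rack_grip","press","lever_grip","cap_a1","press_lever","beaker","reagent","bar_box","timer","tip_box"):
        try: print(n,k,[(np.round(r["bbox"]).tolist(),round(r["conf"],2)) for r in eyes.look_for(k,p)[:6]])
        except Exception as e: print(k,e)
    print(p["intrinsics"].tolist(),np.round(p["pose"],4).tolist())
pickle.dump(d,open("p0.pkl","wb"))
cv2.imwrite("pics/a.png",cv2.resize(d["scene"]["pixels"][:,:,::-1],(800,600)))
cv2.imwrite("pics/b.png",cv2.resize(d["side"]["pixels"][:,:,::-1],(800,600)))
E
```

```text
pics
{'time': 0.0, 'joint_positions': [1.281, 0.333, -0.065, 1.461, 0.022, 1.35, -0.089], 'joint_vel': [0.001, -0.001, 0.001, -0.0, -0.0, -0.001, 0.0], 'joint_torque': [0.0, -62.325, 0.025, -38.991, -0.061, 0.04, 0.0], 'ee_pos': [0.165, -0.603, 0.222], 'eef_rot': [0.991, 0.133, -0.0, -0.001], 'ft_force': [0.57, -0.357, -0.85], 'torque': [0.017, 0.011, -0.002], 'grip_force': 0.0, 'width': 0.087}
scene rack [([118.0, 177.0, 173.0, 233.0], 0.64)]
scene rack_grip [([116.0, 178.0, 173.0, 232.0], 0.67), ([298.0, 154.0, 336.0, 184.0], 0.57)]
scene press [([204.0, 149.0, 305.0, 265.0], 0.9), ([152.0, 190.0, 164.0, 203.0], 0.16)]
scene lever_grip [([277.0, 152.0, 306.0, 217.0], 0.85)]
scene cap_a1 [([131.0, 208.0, 140.0, 221.0], 0.54)]
scene press_lever [([273.0, 151.0, 305.0, 216.0], 0.6), ([214.0, 178.0, 233.0, 190.0], 0.21)]
scene beaker [([299.0, 218.0, 329.0, 254.0], 0.61), ([271.0, 147.0, 306.0, 214.0], 0.47)]
scene reagent [([108.0, 249.0, 138.0, 287.0], 0.58)]
scene bar_box [([341.0, 173.0, 388.0, 205.0], 0.57)]
scene timer [([213.0, 176.0, 232.0, 189.0], 0.71)]
scene tip_box [([300.0
[... 610 characters left out ...]
43.0, 216.0], 0.72)]
side cap_a1 [([326.0, 185.0, 329.0, 195.0], 0.45)]
side press_lever [([222.0, 186.0, 245.0, 213.0], 0.6)]
side beaker [([178.0, 219.0, 205.0, 253.0], 0.73)]
side reagent [([291.0, 157.0, 306.0, 189.0], 0.91)]
side bar_box [([132.0, 286.0, 190.0, 342.0], 0.81)]
side timer [([290.0, 241.0, 315.0, 260.0], 0.51), ([220.0, 179.0, 290.0, 253.0], 0.51)]
side tip_box [([344.0, 194.0, 353.0, 197.0], 0.59), ([201.0, 279.0, 253.0, 332.0], 0.57)]
[[369.60902456046114, 0.0, 258.0493826122084], [0.0, 369.60902456046114, 198.3721616190711], [0.0, 0.0, 1.0]] [[-0.8142, -0.3226, 0.4828, -0.0763], [-0.5806, 0.4397, -0.6852, 0.9083], [0.0088, -0.8382, -0.5453, 0.906], [0.0, 0.0, 0.0, 1.0]]
```

View pics/a.png

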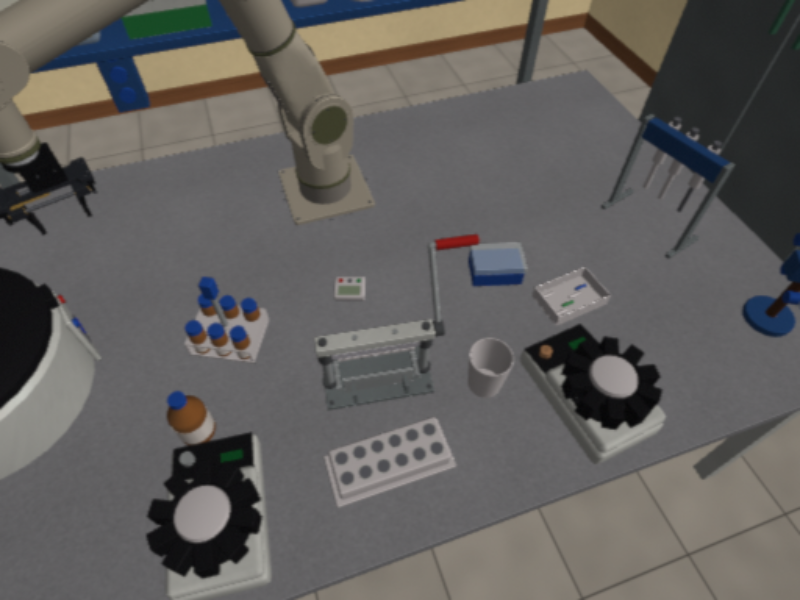

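View pics/b.png

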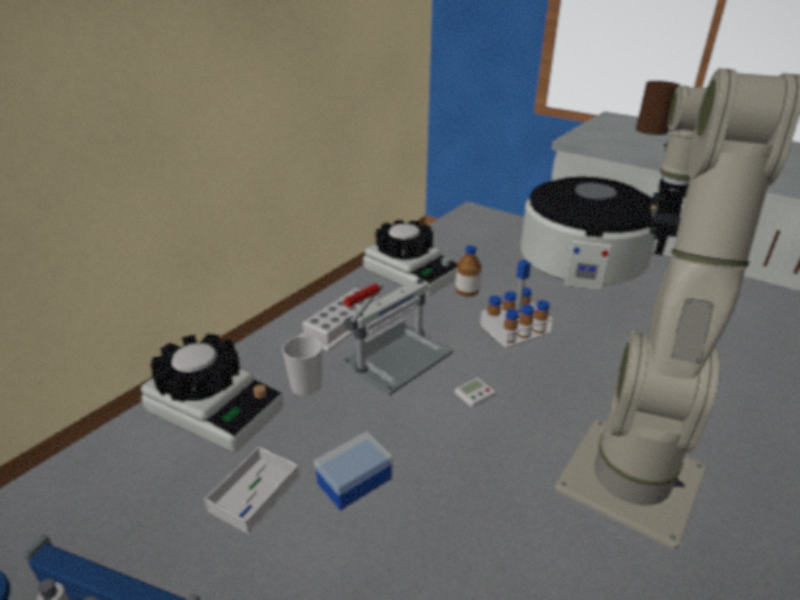

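```bash
cat > h.py <<'E'
import numpy as np,cv2
from scipy.optimize import least_squares
def proj(p,X):
    T=np.linalg.inv(p["pose"]);X=np.atleast_2d(X);c=X@T[:3,:3].T+T[:3,3];u=c@np.array(p["intrinsics"]).T
    return u[:,:2]/u[:,2:]
def onz(p,uv,z):
    d=p["pose"][:3,:3]@np.linalg.inv(p["intrinsics"])@[uv[0],uv[1],1];o=p["pose"][:3,3]
    return o+d*(z-o[2])/d[2]
def tri(obs):
    f=lambda X:np.concatenate([(proj(p,X)[0]-uv) for p,uv in obs])
    r=least_squares(f,[.6,0,.1]);return r.x,np.abs(r.fun).max()
def blob(p,col,box=None):
    h=cv2.cvtColor(p["pixels"],cv2.COLOR_RGB2HSV)
    H,S,V=[h[:,:,i].astype(int) for i in range(3)]
    m=((H>105)&(H<130)&(S>150)&(V>50)) if col=="blue" else (((H<6)|(H>174))&(S>170)&(V>70))
    if box: k=np.zeros_like(m);l,t,r,b=map(int,box);k[t:b,l:r]=1;m&=k
    n,_,st,c=cv2.connectedComponentsWithStats(m.astype(np.uint8))
    return [(st[i].tolist(),c[i].round(2).tolist()) for i in range(1,n) if st[i,4]>8]
def rackpts(x,y,th,z=0):
    c,s=np.cos(th),np.sin(th);R=np.array([[c,-s],[s,c]])
    def w(a): a=np.array(a,float);return np.c_[a[:,:2]@R.T+[x,y],a[:,2]+z]
    return w
E
python3 - <<'E'
from h import *
import pickle
d=pickle.load(open("p0.pkl","rb"))
a,b=d["scene"],d["side"]
print("blue sc",blob(a,"blue",(110,170,180,240)));print("blue sd",blob(b,"blue",(300,160,360,225)))
print("red sc",blob(a,"red",(270,145,310,170)));print("red sd",blob(b,"red",(215,175,250,200)))
A=cv2.resize(a["pixels"][140:290,100:340,::-1],None,fx=3.3,fy=3.3,interpolation=2)
B=cv2.resize(b["pixels"][155:265,170:370,::-1],None,fx=3.3,fy=3.3,interpolation=2)
cv2.imwrite("pics/c.png",A)
for n,p,bb in(("timer",a,(213,176,232,189)),("tip",a,(300,154,336,181)),("beaker",a,(299,218,329,254)),("reag",a,(108,249,138,287)),("press",a,(204,149,305,265)),("rack",a,(118,177,173,233))):
    print(n,onz(p,((bb[0]+bb[2])/2,(bb[1]+bb[3])/2),.05).round(3))
E
```

```text
blue sc [([127, 178, 13, 19, 167], [132.37, 186.48]), ([141, 189, 9, 9, 62], [145.06, 193.26]), ([155, 191, 9, 9, 66], [158.97, 194.94]), ([119, 205, 10, 10, 73], [123.37, 209.63]), ([133, 207, 10, 10, 72], [137.65, 211.51]), ([148, 209, 9, 10, 68], [151.84, 213.4])]
blue sd [([331, 167, 8, 11, 64], [334.53, 171.91]), ([335, 184, 4, 6, 17], [336.59, 186.59]), ([323, 187, 7, 5, 28], [326.07, 189.07]), ([314, 190, 6, 5, 27], [316.41, 191.93]), ([344, 193, 7, 5, 30], [347.1, 194.97]), ([334, 195, 7, 6, 31], [337.06, 197.84]), ([325, 198, 6, 6, 31], [327.42, 200.74])]
red sc [([279, 151, 27, 8, 150], [292.31, 154.41])]
red sd [([221, 182, 21, 14, 97], [230.9, 188.69])]
timer [ 0.399 -0.044  0.05 ]
tip [0.448 0.324 0.05 ]
beaker [0.716 0.182 0.05 ]
reag [ 0.625 -0.433  0.05 ]
press [0.542 0.033 0.05 ]
rack [ 0.408 -0.331  0.05 ]
```

View pics/c.png

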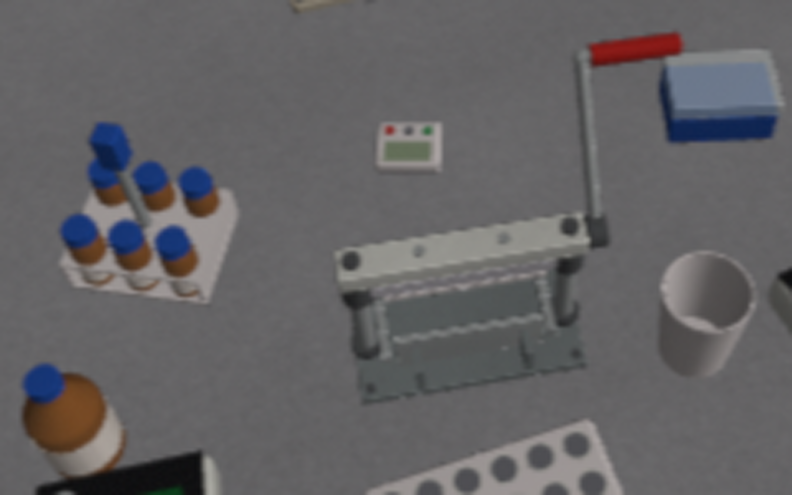

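```bash
python3 - <<'E'
from h import *
import pickle
d=pickle.load(open("p0.pkl","rb"));a,b=d["scene"],d["side"]
# rack: scene far row(near robot): [?],145,159 ; near row
near=[(-50),0,50]
# rack frame guess: x ~ +world x ; scene u increases with +y
P=[[-38,0,88],[-38,50,88],[38,-50,88],[38,0,88],[38,50,88]]
ua=[[145.06,193.26],[158.97,194.94],[123.37,209.63],[137.65,211.51],[151.84,213.4]]
ub=[[337.06,197.84],[327.42,200.74],[336.59,186.59],[326.07,189.07],[316.41,191.93]]
Pg=[[0,0,188]]
P=np.array(P)/1000;Pg=np.array(Pg)/1000
def f(q):
    w=rackpts(*q)
    return np.concatenate([(proj(a,w(P))-ua).ravel(),(proj(b,w(P[[0,1,3,4]]))-np.array(ub)[[0,1,3,4]]).ravel(),(proj(b,w(Pg))-[334.53,171.91]).ravel()])
r=least_squares(f,[.41,-.33,0],loss="soft_l1");print("rack",r.x.round(4),np.degrees(r.x[2]).round(2));print(f(r.x).round(1))
print("red",tri([(a,[292.31,154.41]),(b,[230.9,188.69])]))
Q=np.array([[0,-103,178],[0,103,178],[61,-116,12],[61,116,12],[-98,181,299]])/1000
uq=np.array([[206.1,218.8],[272.1,208.2],[210.6,261.2],[277.3,249.7],[292.31,154.41]])
def g(q):
    w=rackpts(*q);return np.r_[(proj(a,w(Q))-uq).ravel(),(proj(b,w(Q[4:]))-[230.9,188.69]).ravel()]
r=least_squares(g,[.6,.03,0],loss="soft_l1");print("press",r.x.round(4),np.degrees(r.x[2]).round(2));print(g(r.x).round(1))
E
```

```text
rack [ 0.4226 -0.3362 -0.4826] -27.65
[ 0.5  0.5  0.3  0.6  0.6  0.3  0.4  0.3  0.4  0.3  0.8 -0.4  0.4 -0.4
  0.8 -0.4  0.7 -0.5  0.7 -0. ]
red (array([0.5597743 , 0.14854254, 0.29982901]), np.float64(0.9417298687891389))
press [ 0.6296 -0.0458 -0.1461] -8.37
[-0.  -0.3  0.5 -0.1 -1.1  0.3  0.8  0.1  0.4  0.5  1.3 -0.1]
```

>>> arm_command --steps '[{"slide": [0.025,0.025,0.02],"rot": [0,0,5],"grip": 1},{"slide": [0.033,0.034,0.02],"rot": [0,0,6],"grip": 1},{"slide": [0.033,0.034,0.02],"rot": [0,0,6],"grip": 1},{"slide": [0.033,0.034,0.02],"rot": [0,0,6],"grip": 1},{"slide": [0.033,0.034,0.02],"rot": [0,0,6],"grip": 1},{"slide": [0.033,0.034,0],"rot": [0,0,6],"grip": 1},{"slide": [0.033,0.034,0],"rot": [0,0,6],"grip": 1},{"slide": [0.034,0.038,0],"rot": [0,0,6],"grip": 1}]' --newtons 55

```text
time: 2.2
ee_pos: [0.4225, -0.3349, 0.3227]
eef_rot: [0.855, 0.518, -0.0, 0.0]
ft_force: [0.9, -0.1, 0.5]
width: 0.0871
grip_force: 0.0
```

```bash
python3 - <<'E'
from h import *
from bench import sensors,eyes
import pickle
p=eyes.camera("wrist");s=sensors.read_state()
pickle.dump((p,s),open("w1.pkl","wb"))
print({k:np.round(s[k],4).tolist() for k in("time","joint_positions","ee_pos","eef_rot","width")})
print(np.round(p["pose"],3).tolist(),p["intrinsics"][0][0]);print(blob(p,"blue"))
im=p["pixels"][:,:,::-1].copy()
w=rackpts(.4226,-.3362,-.4826)
for q in proj(p,w(np.array([[x,y,94] for x in(-38,38) for y in(-50,0,50)]+[[0,0,211]]+[[x,y,0] for x in(-60,60) for y in(-75,75)])/1000)):
    cv2.drawMarker(im,tuple(int(v) for v in q),(0,255,0),0,8)
cv2.imwrite("pics/d.png",im)
E
```

```text
{'time': 2.25, 'joint_positions': [0.931, 0.1306, -0.3987, 1.5056, 0.0475, 1.5145, 0.0663], 'ee_pos': [0.4276, -0.328, 0.3229], 'eef_rot': [0.8514, 0.5245, 0.0017, -0.0002], 'width': 0.0874}
[[0.887, -0.447, -0.117, 0.454], [-0.462, -0.858, -0.224, -0.274], [-0.0, 0.252, -0.968, 0.484], [0.0, 0.0, 0.0, 1.0]] 331.3267194110373
[([214, 113, 29, 28, 635], [228.09, 126.69]), ([278, 112, 29, 29, 638], [291.88, 126.37]), ([462, 153, 37, 32, 941], [480.31, 168.32]), ([216, 155, 28, 28, 595], [229.14, 168.45]), ([278, 155, 28, 27, 592], [291.26, 168.0]), ([246, 171, 29, 36, 957], [259.89, 189.41]), ([218, 195, 26, 27, 566], [230.28, 207.83]), ([278, 194, 26, 28, 575], [290.62, 207.46])]
```

View pics/d.png

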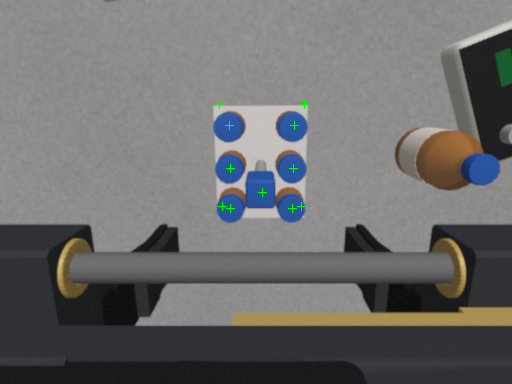

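```bash
cat > fitrack.py <<'E'
from h import *
def fit(p,uv,P,q0,z=0):
    f=lambda q:(proj(p,rackpts(*q,z)(np.array(P)/1000))-uv).ravel()
    r=least_squares(f,q0,loss="soft_l1");return r.x,np.abs(f(r.x)).max()
E
python3 - <<'E'
from fitrack import *
import pickle
p,s=pickle.load(open("w1.pkl","rb"))
uv=np.array([[228.09,126.69],[291.88,126.37],[229.14,168.45],[291.26,168.],[230.28,207.83],[290.62,207.46]])
P=[[-38,50,93],[38,50,93],[-38,0,93],[38,0,93],[-38,-50,93],[38,-50,93]]
q,e=fit(p,uv,P,[.42,-.336,-.48]);print(q.round(4),np.degrees(q[2]),e, proj(p,rackpts(*q)([[0,0,.188]])))
E
```

```text
[ 0.4209 -0.3351 -0.4748] -27.203082238341313 1.0402820982421872 [[259.90671707 186.46142146]]
```

>>> arm_command --steps '[{"slide": [-0.001,0.001,-0.01],"rot": [0,0,0.5],"grip": 1},{"slide": [0,0,-0.04],"grip": 1},{"slide": [0,0,-0.04],"grip": 1},{"slide": [0,0,-0.035],"grip": 1},{"slide": [0,0,-0.025],"grip": 1},{"grip": 1},{"grip": 0},{"grip": 0}]' --newtons 55

```text
schema error: expected keys rot, slide, grip
```

>>> arm_command --steps '[{"grip": 0},{"grip": 0},{"grip": 0},{"grip": 0},{"grip": 0,"slide": [0,0,0.005]},{"grip": 0,"slide": [0,0,0.01]},{"grip": 0,"slide": [0,0,0.015]},{"grip": 0,"slide": [0,0,0.015]}]'

```text
schema error: expected keys rot, slide, grip
```

>>> arm_command --steps '[{"slide": [-0.001,0.001,-0.01],"rot": [0,0,0.5],"grip": 1},{"slide": [0,0,-0.04],"rot": [0,0,0],"grip": 1},{"slide": [0,0,-0.04],"rot": [0,0,0],"grip": 1},{"slide": [0,0,-0.035],"rot": [0,0,0],"grip": 1},{"slide": [0,0,-0.025],"rot": [0,0,0],"grip": 1},{"slide": [0,0,0],"rot": [0,0,0],"grip": 1},{"slide": [0,0,0],"rot": [0,0,0],"grip": 1},{"slide": [0,0,0],"rot": [0,0,0],"grip": 0}]' --newtons 55

```text
time: 3.25
ee_pos: [0.4212, -0.3355, 0.1739]
eef_rot: [0.854, 0.521, 0.0, 0.001]
ft_force: [0.2, -0.1, -0.4]
width: 0.0825
grip_force: 0.0
```

>>> arm_command --steps '[{"slide": [0,0,0],"rot": [0,0,0],"grip": 0},{"slide": [0,0,0],"rot": [0,0,0],"grip": 0},{"slide": [0,0,0],"rot": [0,0,0],"grip": 0},{"slide": [0,0,0],"rot": [0,0,0],"grip": 0},{"slide": [0,0,0.004],"rot": [0,0,0],"grip": 0},{"slide": [0,0,0.008],"rot": [0,0,0],"grip": 0},{"slide": [0,0,0.012],"rot": [0,0,0],"grip": 0},{"slide": [0,0,0.016],"rot": [0,0,0],"grip": 0}]'

```text
time: 4.25
ee_pos: [0.4205, -0.3347, 0.2132]
eef_rot: [0.854, 0.521, -0.0, -0.0]
ft_force: [0.6, -0.6, -4.5]
width: 0.0257
grip_force: 55.0
```

```bash
python3 - <<'E'
from bench import sensors
import numpy as np
s=sensors.read_state();print({k:np.round(s[k],4).tolist() for k in("joint_positions","ee_pos","eef_rot","width","grip_force","ft_force","torque")})
E
```

```text
{'joint_positions': [0.9398, 0.1712, -0.3921, 1.6891, 0.0676, 1.2954, 0.0594], 'ee_pos': [0.4205, -0.3347, 0.2132], 'eef_rot': [0.8536, 0.5209, -0.0001, -0.0004], 'width': 0.0257, 'grip_force': 54.9788, 'ft_force': [0.5792, -0.6458, -4.4885], 'torque': [-0.006, -0.1213, 0.0205]}
```

>>> arm_command --steps '[{"slide": [0,0.005,0.005],"rot": [0,0,0.5],"grip": 0},{"slide": [0,0.012,0.005],"rot": [0,0,1],"grip": 0},{"slide": [0,0.02,0],"rot": [0,0,1.5],"grip": 0},{"slide": [0,0.028,0],"rot": [0,0,2],"grip": 0},{"slide": [-0.001,0.032,0],"rot": [0,0,2],"grip": 0},{"slide": [-0.001,0.032,0],"rot": [0,0,2],"grip": 0},{"slide": [-0.001,0.032,0],"rot": [0,0,2],"grip": 0},{"slide": [-0.001,0.03,0],"rot": [0,0,1.8],"grip": 0}]'

```text
time: 5.25
ee_pos: [0.4167, -0.1416, 0.2226]
eef_rot: [0.789, 0.614, -0.0, 0.0]
ft_force: [-0.6, -0.7, -3.4]
width: 0.0254
grip_force: 55.0
```

>>> arm_command --steps '[{"slide": [0,0.03,0],"rot": [0,0,1.8],"grip": 0},{"slide": [0,0.028,0],"rot": [0,0,1.5],"grip": 0},{"slide": [0,0.024,0],"rot": [0,0,1],"grip": 0},{"slide": [0,0.02,0],"rot": [0,0,1],"grip": 0},{"slide": [0,0.014,0],"rot": [0,0,0.7],"grip": 0},{"slide": [0,0.008,0],"rot": [0,0,0],"grip": 0},{"slide": [0,0.005,0],"rot": [0,0,0],"grip": 0},{"slide": [0,0,0],"rot": [0,0,0],"grip": 0}]'

```text
time: 6.25
ee_pos: [0.4168, -0.0151, 0.2226]
eef_rot: [0.757, 0.653, 0.0, -0.0]
ft_force: [0.4, -0.5, -3.3]
width: 0.0256
grip_force: 55.0
```

```bash
python3 - <<'E'
from h import *
from bench import sensors,eyes
import pickle
p=eyes.camera("wrist");a=eyes.camera("scene");b=eyes.camera("side");s=sensors.read_state()
pickle.dump((p,a,b,s),open("w2.pkl","wb"))
print({k:np.round(s[k],4).tolist() for k in("time","joint_positions","ee_pos","eef_rot","width")})
print(blob(p,"blue"),blob(p,"red"));print(blob(b,"blue"))
cv2.imwrite("pics/e.png",cv2.resize(p["pixels"][:288,:,::-1],None,fx=1.56,fy=1.56))
E
```

```text
{'time': 6.4, 'joint_positions': [0.6901, -0.1202, -0.6959, 1.9346, -0.0798, 1.3003, -0.1285], 'ee_pos': [0.4168, -0.0154, 0.2225], 'eef_rot': [0.7573, 0.653, -0.0, 0.0], 'width': 0.0253}
[([190, 113, 46, 44, 1563], [212.58, 135.02]), ([288, 113, 46, 44, 1570], [310.41, 135.03]), ([194, 176, 43, 43, 1430], [214.66, 197.3]), ([287, 176, 43, 44, 1434], [308.24, 197.49]), ([233, 215, 58, 37, 1863], [261.18, 234.25]), ([201, 234, 15, 18, 145], [207.42, 241.5]), ([307, 234, 16, 17, 147], [314.85, 241.32]), ([234, 283, 55, 11, 520], [260.97, 288.31])] []
[([274, 0, 75, 138, 5593], [307.07, 44.11]), ([316, 113, 36, 24, 488], [329.7, 122.85]), ([291, 192, 8, 15, 89], [294.3, 198.65]), ([282, 216, 8, 7, 49], [285.43, 219.08]), ([307, 219, 9, 7, 51], [311.14, 222.08]), ([272, 222, 8, 8, 50], [275.7, 225.36]), ([299, 226, 8, 7, 48], [302.46, 228.77]), ([290, 231, 8, 8, 52], [293.25, 234.85]), ([203, 298, 47, 28, 346], [226.99, 312.06]), ([19, 349, 98, 35, 1395], [58.37, 369.84]), ([0, 367, 5, 17, 51], [1.31, 374.55])]
```

View pics/e.png

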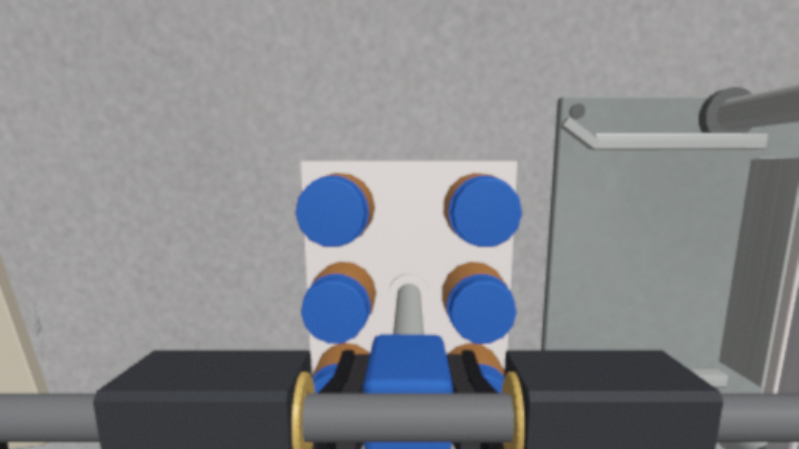

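```bash
python3 - <<'E'
from fitrack import *
import pickle
p,a,b,s=pickle.load(open("w2.pkl","rb"))
P=[[-38,50,93],[38,50,93],[-38,0,93],[38,0,93]]
uv=np.array([[212.58,135.02],[310.41,135.03],[214.66,197.3],[308.24,197.49]])
for z in(.046,.05,.054):
    q,e=fit(p,uv,P,[.42,-.0145,-.15],z);print(z,q.round(4),np.degrees(q[2]),e)
k=1/1.56
w=[onz(p,(557*k,98*k),.012),onz(p,(543*k,352*k),.012),onz(p,(600*k,148*k),.024),onz(p,(765*k,147*k),.024),onz(p,(577*k,111*k),.012)]
print(np.round(w,4))
print("edge yaw",np.degrees(np.arctan2(w[0][0]-w[1][0],w[1][1]-w[0][1])),np.degrees(np.arctan2(w[3][1]-w[2][1],w[3][0]-w[2][0])))
for q in((.6296,-.0458,-.1461),):
    W=rackpts(*q);print(W(np.array([[-111,116,12],[-90,81,24],[20,81,24]])/1000).round(4), (proj(p,W(np.array([[-111,116,12],[-111,0,12],[-90,81,24],[20,81,24]])/1000))*1.56).round(1))
E
```

```text
0.046 [ 0.4166 -0.0145 -0.1474] -8.44321660870509 3.292703128813372
0.05 [ 0.4167 -0.0142 -0.1473] -8.437016814037325 4.172460819048865
0.054 [ 0.4167 -0.0139 -0.1472] -8.433364765473975 5.080730011230514
[[ 0.5327  0.0839  0.012 ]
 [ 0.5087 -0.0955  0.012 ]
 [ 0.5553  0.0475  0.024 ]
 [ 0.664   0.032   0.024 ]
 [ 0.5455  0.0737  0.012 ]]
edge yaw 172.38602236182695 -8.087856520798184
[[0.5367 0.0851 0.012 ]
 [0.5524 0.0474 0.024 ]
 [0.6612 0.0314 0.024 ]] [[562.8  95.1]
 [550.9 265.4]
 [595.6 148.7]
 [760.7 148.6]]
```

```bash
python3 - <<'E'
from fitrack import *
from scipy.spatial.transform import Rotation as Ro
import pickle
p,a,b,s=pickle.load(open("w2.pkl","rb"))
P=np.array([[-38,50,93],[38,50,93],[-38,0,93],[38,0,93]])/1000
uv=np.array([[212.58,135.02],[310.41,135.03],[214.66,197.3],[308.24,197.49]])
g=np.array([.4168,-.0154])
for z in(.0415,.0455,.0495,):
  def f(q):
    R=Ro.from_euler("z",q[2])*Ro.from_rotvec([q[3],q[4],0]); X=R.apply(P-[0,0,.188])+[q[0],q[1],.188+z]
    return (proj(p,X)-uv).ravel()
  r=least_squares(f,[.4168,-.0154,-.147,0,0]);print(z,r.x[:2].round(4),np.degrees(r.x[2:]).round(2),np.abs(r.fun).max())
Ps=np.array([[38,50,90],[-38,50,90],[38,0,90],[-38,0,90],[38,-50,90],[-38,-50,90]])/1000
ub=np.array([[275.7,225.36],[293.25,234.85],[285.43,219.08],[302.46,228.77],[294.3,211],[311.14,222.08]])
for n,pp in(("side",b),):
  for z in (.042,.0495):
    print(n,(proj(pp,rackpts(.4166,-.0145,-.1473,z)(Ps))-ub).round(1).tolist())
print([c[1] for c in blob(a,"blue",(150,100,330,230))])
print(proj(a,rackpts(.4166,-.0145,-.1473,.0495)(Ps)).round(1).tolist())
E
```

```text
0.0415 [0.409  0.0053] [ -8.   -11.18  -5.9 ] 2.254651267285425
0.0455 [0.4018 0.0098] [ -7.7  -12.78 -10.25] 3.0194540194695776
0.0495 [0.3967 0.0128] [ -7.49 -13.7  -13.3 ] 4.084727639913382
side [[1.2, -1.4], [0.7, -1.3], [0.8, -1.2], [0.7, -1.7], [0.8, 1.1], [0.8, -1.2]]
side [[1.3, -3.2], [0.8, -3.1], [0.9, -2.9], [0.8, -3.5], [1.0, -0.6], [1.0, -2.9]]
[[241.46, 161.2], [213.81, 164.98], [225.11, 163.0], [230.7, 179.23], [245.07, 177.49], [315.66, 178.53], [216.5, 181.5]]
[[246.0, 174.7], [242.4, 158.5], [231.7, 176.7], [228.6, 160.5], [217.3, 178.8], [214.7, 162.4]]
```

```bash
cat > joint.py <<'E'
from fitrack import *
from scipy.spatial.transform import Rotation as Ro
def joint(obs,x0,tilt=True):
    # obs: list of (pic, P(m), uv, weight)
    def f(q):
        R=Ro.from_euler("z",q[3])*Ro.from_rotvec([q[4],q[5],0]) if tilt else Ro.from_euler("z",q[3])
        return np.concatenate([((proj(p,R.apply(P)+q[:3])-uv)*w).ravel() for p,P,uv,w in obs])
    r=least_squares(f,np.r_[x0,0,0],loss="soft_l1");return r.x,f(r.x)
E
python3 - <<'E'
from joint import *
import pickle
p,a,b,s=pickle.load(open("w2.pkl","rb"))
m=lambda L:np.array(L)/1000
Pw=m([[-38,50,94],[38,50,94],[-38,0,94],[38,0,94]]);uw=np.array([[212.58,135.02],[310.41,135.03],[214.66,197.3],[308.24,197.49]])
Pb=m([[38,50,88],[-38,50,88],[38,0,88],[-38,0,88],[-38,-50,88]]);ub=np.array([[275.7,225.36],[293.25,234.85],[285.43,219.08],[302.46,228.77],[311.14,222.08]])
Pa=m([[-38,50,88],[-38,-50,88],[-38,0,88],[38,0,88],[38,50,88],[38,-50,88]]);ua=np.array([[241.46,161.2],[213.81,164.98],[225.11,163.0],[230.7,179.23],[245.07,177.49],[216.5,181.5]])
ua=np.delete(ua,2,0);Pa=np.delete(Pa,2,0)
for t in(0,1):
    q,r=joint([(p,Pw,uw,.5),(b,Pb,ub,1),(a,Pa,ua,1)],[.417,-.015,.045,-.147],t)
    print(q[:3].round(4),np.degrees(q[3:]).round(2));print(r.round(1))
E
```

```text
[ 0.4168 -0.0158  0.0364] [-8.59  0.    0.  ]
[-0.4 -0.3  1.1 -0.1 -0.4  0.6  0.8  0.6  1.3  0.1  0.6  0.2  0.9  0.3
  0.6 -0.2  0.8  0.3  0.7  0.3  1.   0.3  0.9  0.4  0.7  0.1  0.8  0.1]
[ 0.4171 -0.0172  0.0365] [-8.5  -0.83 -0.3 ]
[-0.4 -0.3  1.  -0.2 -0.3  0.6  0.9  0.7  1.3  0.2  0.6  0.4  0.9  0.2
  0.6 -0.2  0.8  0.2  0.7  0.4  0.9  0.2  0.9  0.3  0.6  0.1  0.8 -0. ]
```

>>> arm_command --steps '[{"slide": [0.004,0.001,0],"rot": [0,0,0],"grip": 0},{"slide": [0.009,-0.001,0],"rot": [0,0,0],"grip": 0},{"slide": [0.015,-0.002,0],"rot": [0,0,0],"grip": 0},{"slide": [0.018,-0.003,0],"rot": [0,0,0],"grip": 0},{"slide": [0.018,-0.003,0],"rot": [0,0,0],"grip": 0},{"slide": [0.012,-0.002,0],"rot": [0,0,0],"grip": 0},{"slide": [0.006,-0.001,0],"rot": [0,0,0],"grip": 0},{"slide": [0.002,0,0],"rot": [0,0,0],"grip": 0}]' --newtons 60

```text
time: 7.4
ee_pos: [0.5009, -0.0259, 0.2225]
eef_rot: [0.757, 0.653, -0.0, -0.0]
ft_force: [-0.5, 0.4, -3.9]
width: 0.0259
grip_force: 60.0
```

```bash
cat > chk.py <<'E'
import sys
from joint import *
from bench import sensors,eyes
import pickle
def caps_fit(p,a,b,x0,zc=.094,verb=1):
    """match blue blobs to predicted caps (nearest within 6px) and fit; wrist weight .5"""
    C=np.array([[x,y,zc-.006] for x in(-.038,.038) for y in(-.05,0,.05)])
    q=np.r_[x0,0,0]
    for it in range(3):
        obs=[]
        for c,w,amin,amax,tol in((a,1,35,100,6),(b,1,25,90,6),(p,.5,500,3000,30)):
            B=[(np.array(u),st) for st,u in blob(c,"blue") if amin<st[4]<amax and .7<st[2]/st[3]<1.5]
            if not B: continue
            Z=C+[0,0,.006] if c is p else C
            pr=proj(c,Ro.from_euler("z",q[3]).apply(Z)+q[:3]);I=[];U=[]
            for i in range(6):
                d=[np.linalg.norm(u-pr[i]) for u,_ in B];j=int(np.argmin(d))
                if d[j]<tol: I.append(i);U.append(B[j][0])
            if I: obs.append((c,Z[I],np.array(U),w))
        q,r=joint(obs,q[:4],False)
    if verb: print("rack",q[:3].round(4),"yaw",np.degrees(q[3]).round(2),"n",[len(o[1]) for o in obs],"res",np.abs(r).max().round(2))
    return q
def look(tag):
    p=eyes.camera("wrist");a=eyes.camera("scene");b=eyes.camera("side");s=sensors.read_state()
    pickle.dump((p,a,b,s),open(tag+".pkl","wb"))
    print({k:np.round(s[k],4).tolist() for k in("time","joint_positions","ee_pos","eef_rot","width","ft_force")})
    return p,a,b,s
E
python3 - <<'E'
from chk import *
p,a,b,s=look("w3")
caps_fit(p,a,b,[.501,-.028,.0365,-.147])
E
```

```text
{'time': 7.55, 'joint_positions': [0.6474, 0.1149, -0.7283, 1.749, 0.0793, 1.3075, -0.2449], 'ee_pos': [0.5006, -0.0258, 0.2226], 'eef_rot': [0.757, 0.6534, -0.0001, 0.0001], 'width': 0.0255, 'ft_force': [-1.1575, 0.0959, -4.1197]}
rack [ 0.5008 -0.0266  0.0358] yaw -8.72 n [5, 5, 4] res 1.37
```

>>> arm_command --steps '[{"slide": [0,0,-0.008],"rot": [0,0,0.3],"grip": 0},{"slide": [0.002,0,-0.008],"rot": [0,0,0],"grip": 0},{"slide": [0.005,-0.001,-0.004],"rot": [0,0,0],"grip": 0},{"slide": [0.008,-0.001,0],"rot": [0,0,0],"grip": 0},{"slide": [0.01,-0.002,0],"rot": [0,0,0],"grip": 0},{"slide": [0.012,-0.002,0],"rot": [0,0,0],"grip": 0},{"slide": [0.012,-0.001,0],"rot": [0,0,0],"grip": 0},{"slide": [0.012,-0.002,0],"rot": [0,0,0],"grip": 0}]'

```text
time: 8.55
ee_pos: [0.5628, -0.0349, 0.2025]
eef_rot: [0.755, 0.655, 0.0, -0.0]
ft_force: [-0.3, 0.3, -3.0]
width: 0.0253
grip_force: 60.0
```

>>> arm_command --steps '[{"slide": [0.01,-0.001,0],"rot": [0,0,0],"grip": 0},{"slide": [0.008,-0.001,0],"rot": [0,0,0],"grip": 0},{"slide": [0.006,-0.001,0],"rot": [0,0,0],"grip": 0},{"slide": [0.004,-0.001,0],"rot": [0,0,0],"grip": 0},{"slide": [0.001,0,0],"rot": [0,0,0],"grip": 0},{"slide": [0,0,0],"rot": [0,0,0],"grip": 0},{"slide": [0,0,0],"rot": [0,0,0],"grip": 0},{"slide": [0,0,0],"rot": [0,0,0],"grip": 0}]'

```text
time: 9.55
ee_pos: [0.5907, -0.0389, 0.2027]
eef_rot: [0.755, 0.655, 0.0, 0.0]
ft_force: [-0.4, -0.4, -4.0]
width: 0.0255
grip_force: 60.0
```

```bash
python3 - <<'E'
from chk import *
p,a,b,s=look("w4")
caps_fit(p,a,b,[.591,-.040,.0155,-.147])
cv2.imwrite("pics/f.png",np.vstack([cv2.resize(p["pixels"][:288,:,::-1],(512,288)),cv2.resize(b["pixels"][130:270,160:365,::-1],(512,300))]))
E
```

```text
{'time': 9.7, 'joint_positions': [0.5491, 0.3509, -0.6989, 1.551, 0.2302, 1.3238, -0.3178], 'ee_pos': [0.5907, -0.0389, 0.2026], 'eef_rot': [0.7554, 0.6553, 0.0, 0.0001], 'width': 0.0255, 'ft_force': [-0.6987, 0.2947, -3.4033]}
rack [ 0.5915 -0.0394  0.0178] yaw -8.63 n [1, 3, 2] res 1.13
```

View pics/f.png

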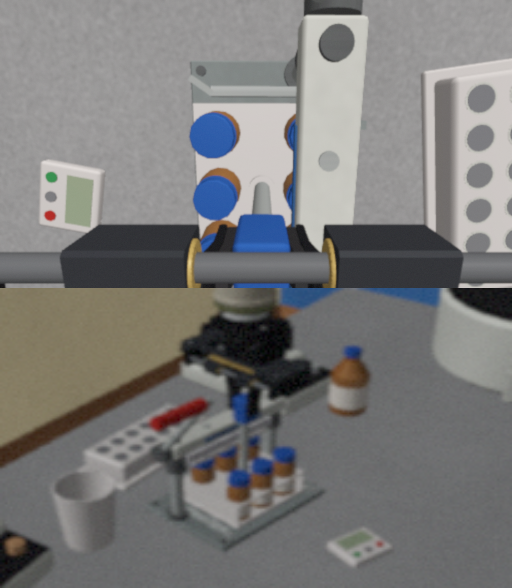

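>>> arm_command --steps '[{"slide": [0.001,0,-0.002],"rot": [0,0,0],"grip": 0},{"slide": [0,0,-0.002],"rot": [0,0,0],"grip": 0},{"slide": [0,0,0],"rot": [0,0,0],"grip": 0},{"slide": [0,0,0],"rot": [0,0,0],"grip": 0.5},{"slide": [0,0,0],"rot": [0,0,0],"grip": 0.5},{"slide": [0,0,0],"rot": [0,0,0],"grip": 0.5},{"slide": [0,0,0.02],"rot": [0,0,0],"grip": 0.7},{"slide": [0,0,0.04],"rot": [0,0,0],"grip": 1}]'

```text
time: 10.7
ee_pos: [0.5912, -0.039, 0.2594]
eef_rot: [0.755, 0.655, -0.001, -0.001]
ft_force: [0.5, 0.2, 0.3]
width: 0.0556
grip_force: 0.0
```

>>> arm_command --steps '[{"slide": [0,0,0.055],"rot": [0,0,0],"grip": 1},{"slide": [-0.002,0.007,0.04],"rot": [0,0,0],"grip": 1},{"slide": [-0.005,0.03,0.015],"rot": [0,0,0],"grip": 1},{"slide": [-0.007,0.045,0],"rot": [0,0,0],"grip": 1},{"slide": [-0.007,0.045,0],"rot": [0,0,0],"grip": 1},{"slide": [-0.007,0.04,0],"rot": [0,0,0],"grip": 1},{"slide": [-0.004,0.02,0],"rot": [0,0,0],"grip": 1},{"slide": [0,0,0],"rot": [0,0,0],"grip": 1}]'

```text
time: 11.7
ee_pos: [0.5592, 0.15, 0.3701]
eef_rot: [0.754, 0.657, 0.001, 0.0]
ft_force: [0.8, -1.1, 0.0]
width: 0.0868
grip_force: 0.0
```

```bash
python3 - <<'E'
from chk import *
p,a,b,s=look("w5")
print([blob(c,"red") for c in(p,a,b)])
caps_fit(p,a,b,[.5915,-.0395,.012,-.147])
R=[]
for c,bx in((p,None),(a,(260,140,320,230)),(b,(210,150,260,220))):
    B=max(blob(c,"red",bx),key=lambda t:t[0][4],default=None)
    if B: R.append((c,B[1]))
print(len(R),tri(R),[onz(c,u,.3).round(4).tolist() for c,u in R])
E
```

```text
{'time': 11.85, 'joint_positions': [0.2892, 0.2856, -0.8024, 1.2921, 0.2053, 1.6462, -0.6203], 'ee_pos': [0.5603, 0.1466, 0.3691], 'eef_rot': [0.756, 0.6546, 0.0001, 0.0004], 'width': 0.0868, 'ft_force': [0.2515, -0.0837, -0.3261]}
[[([248, 152, 29, 100, 2755], [261.42, 201.35])], [([279, 150, 27, 9, 148], [292.31, 154.41])], [([221, 182, 21, 14, 105], [230.99, 188.68])]]
rack [ 0.5911 -0.0379  0.0126] yaw -8.18 n [2, 3] res 1.4
3 (array([0.55927337, 0.15245589, 0.29854308]), np.float64(1.942478550063072)) [[0.5594, 0.1532, 0.3], [0.5575, 0.1467, 0.3], [0.5607, 0.1516, 0.3]]
```

>>> arm_command --steps '[{"slide": [0,0,-0.03],"rot": [0,0,0],"grip": 1},{"slide": [0,0,-0.035],"rot": [0,0,0],"grip": 1},{"slide": [0,0,-0.02],"rot": [0,0,0],"grip": 0.6},{"slide": [0,0,-0.004],"rot": [0,0,0],"grip": 0},{"slide": [0,0,0],"rot": [0,0,0],"grip": 0},{"slide": [0,0,0],"rot": [0,0,0],"grip": 0},{"slide": [0,0,0],"rot": [0,0,0],"grip": 0},{"slide": [0,0,0],"rot": [0,0,0],"grip": 0}]' --newtons 45

```text
time: 12.85
ee_pos: [0.5599, 0.1482, 0.2799]
eef_rot: [0.755, 0.655, 0.0, 0.0]
ft_force: [0.1, 1.0, 0.2]
width: 0.0344
grip_force: 0.0
```

```bash
python3 - <<'E'
import numpy as np
# increments along arc, world axes, 12 rows eased to angle 1.15(+.03)
t0=np.arctan2(.139,-.098);y=np.radians(-8.37)
th=np.array([0,.05,.15,.28,.42,.56,.70,.83,.95,1.05,1.12,1.16,1.18])
P=np.c_[.17*np.cos(t0+th),.17*np.sin(t0+th)]
d=np.diff(P,axis=0)
print(np.c_[d[:,0]*np.cos(y),d[:,0]*np.sin(y),d[:,1]].round(4),P[[0,-2,-1]]+[0,.16])
E
```

```text
[[-0.0067  0.001  -0.0051]
 [-0.0127  0.0019 -0.0111]
 [-0.0148  0.0022 -0.0163]
 [-0.0134  0.002  -0.0195]
 [-0.0106  0.0016 -0.0212]
 [-0.0076  0.0011 -0.0225]
 [-0.0042  0.0006 -0.0217]
 [-0.0013  0.0002 -0.0203]
 [ 0.0007 -0.0001 -0.017 ]
 [ 0.0015 -0.0002 -0.0118]
 [ 0.0012 -0.0002 -0.0067]
 [ 0.0007 -0.0001 -0.0033]] [[-0.09795764  0.29893992]
 [-0.16649891  0.12567633]
 [-0.16577918  0.12235344]]
```

>>> arm_command --steps '[{"slide": [0,0,0],"rot": [0,0,0],"grip": 0},{"slide": [0,0,0],"rot": [0,0,0],"grip": 0},{"slide": [-0.0065,0.001,-0.005],"rot": [0,0,0],"grip": 0},{"slide": [-0.0125,0.002,-0.011],"rot": [0,0,0],"grip": 0},{"slide": [-0.015,0.002,-0.0165],"rot": [0,0,0],"grip": 0},{"slide": [-0.0135,0.002,-0.0195],"rot": [0,0,0],"grip": 0},{"slide": [-0.0105,0.0015,-0.021],"rot": [0,0,0],"grip": 0},{"slide": [-0.0075,0.001,-0.0225],"rot": [0,0,0],"grip": 0}]'

```text
time: 13.85
ee_pos: [0.4954, 0.1577, 0.1852]
eef_rot: [0.755, 0.655, 0.002, 0.001]
ft_force: [2.5, -1.9, 10.3]
width: 0.0198
grip_force: 44.0
```

>>> arm_command --steps '[{"slide": [-0.004,0.0005,-0.0215],"rot": [0,0,0],"grip": 0},{"slide": [-0.0015,0,-0.0205],"rot": [0,0,0],"grip": 0},{"slide": [0.0005,0,-0.017],"rot": [0,0,0],"grip": 0},{"slide": [0.0015,0,-0.012],"rot": [0,0,0],"grip": 0},{"slide": [0.001,0,-0.0065],"rot": [0,0,0],"grip": 0},{"slide": [0.0005,0,-0.003],"rot": [0,0,0],"grip": 0},{"slide": [0,0,0],"rot": [0,0,0],"grip": 0},{"slide": [0,0,0],"rot": [0,0,0],"grip": 0}]'

```text
time: 14.85
ee_pos: [0.4893, 0.1586, 0.1029]
eef_rot: [0.755, 0.656, -0.002, -0.001]
ft_force: [-15.2, -0.3, 6.5]
width: 0.0193
grip_force: 45.2
```

```bash
python3 - <<'E'
from chk import *
p,a,b,s=look("w6")
print(s["grip_force"],[blob(p,"red")],[x for x in blob(b,"red",(180,150,300,260))])
cv2.imwrite("pics/g.png",np.hstack([cv2.resize(b["pixels"][150:270,170:330,::-1],(400,300)),cv2.resize(a["pixels"][130:280,180:340,::-1],(400,375))[:300]]))
E
```

```text
{'time': 15.0, 'joint_positions': [0.3096, 0.2989, -0.8061, 1.8549, 0.2401, 1.0939, -0.7266], 'ee_pos': [0.4893, 0.1586, 0.1029], 'eef_rot': [0.7548, 0.656, -0.0024, -0.0013], 'width': 0.0194, 'ft_force': [-15.3336, 0.1977, 6.7723]}
45.23302981629968 [[([236, 178, 52, 74, 3651], [261.35, 215.19]), ([238, 284, 48, 28, 1299], [261.41, 297.58])]] [([238, 239, 9, 9, 50], [242.0, 242.82])]
```

View pics/g.png

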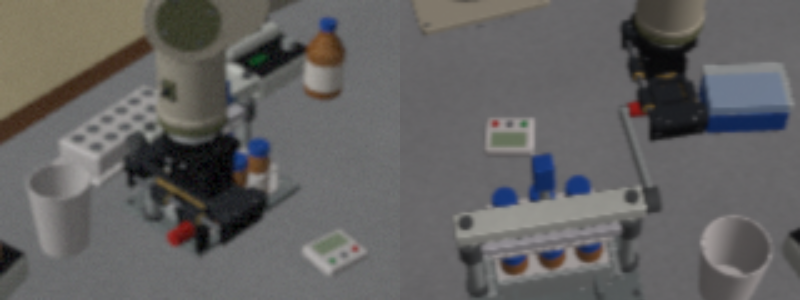

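>>> arm_command --steps '[{"slide": [-0.001,0,-0.002],"rot": [0,0,0],"grip": 0},{"slide": [-0.001,0,-0.002],"rot": [0,0,0],"grip": 0},{"slide": [0,0,-0.001],"rot": [0,0,0],"grip": 0},{"slide": [0,0,0],"rot": [0,0,0],"grip": 0},{"slide": [0,0,0.005],"rot": [0,0,0],"grip": 0},{"slide": [0,0,0.007],"rot": [0,0,0],"grip": 0},{"slide": [-0.0015,0,0.012],"rot": [0,0,0],"grip": 0},{"slide": [-0.0005,0,0.017],"rot": [0,0,0],"grip": 0}]'

```text
time: 16.0
ee_pos: [0.4876, 0.1588, 0.14]
eef_rot: [0.755, 0.656, -0.0, -0.001]
ft_force: [2.4, 4.0, -2.0]
width: 0.0193
grip_force: 45.3
```

```bash
python3 - <<'E'
from chk import *
p,a,b,s=look("w7")
d6=pickle.load(open("w6.pkl","rb"));d5=pickle.load(open("w5.pkl","rb"))
for n,c in(("w5",d5[1]),("w6",d6[1]),("now",a)):
    print(n,[(x[0][4],x[1]) for x in blob(c,"blue",(200,195,280,240))],[(x[1]) for x in blob(c,"red",(260,140,330,200))])
E
```

```text
{'time': 16.15, 'joint_positions': [0.3336, 0.2435, -0.8224, 1.8233, 0.194, 1.1579, -0.6935], 'ee_pos': [0.4878, 0.1588, 0.1409], 'eef_rot': [0.7551, 0.6556, -0.0, -0.0001], 'width': 0.0194, 'ft_force': [-6.4024, 2.2239, 3.5451]}
w5 [(100, [236.38, 201.13]), (49, [250.65, 203.94]), (52, [221.17, 208.31]), (23, [255.65, 227.04]), (23, [240.57, 229.61]), (26, [225.12, 231.92])] [[292.31, 154.41]]
w6 [(102, [236.33, 201.25]), (49, [250.65, 203.94]), (52, [221.17, 208.31]), (12, [255.75, 229.0]), (11, [240.27, 231.45]), (13, [225.23, 233.92])] [[273.81, 173.24]]
now [(101, [236.38, 201.18]), (49, [250.65, 203.94]), (52, [221.17, 208.31]), (17, [255.41, 228.88]), (16, [240.38, 231.19]), (18, [225.28, 233.67])] [[274.48, 166.04]]
```

>>> arm_command --steps '[{"slide": [0.001,0,0.02],"rot": [0,0,0],"grip": 0},{"slide": [0.004,-0.0005,0.0215],"rot": [0,0,0],"grip": 0},{"slide": [0.0075,-0.001,0.0225],"rot": [0,0,0],"grip": 0},{"slide": [0.0105,-0.0015,0.021],"rot": [0,0,0],"grip": 0},{"slide": [0.0135,-0.002,0.0195],"rot": [0,0,0],"grip": 0},{"slide": [0.0145,-0.002,0.016],"rot": [0,0,0],"grip": 0},{"slide": [0.0125,-0.002,0.011],"rot": [0,0,0],"grip": 0},{"slide": [0.0075,-0.001,0.007],"rot": [0,0,0],"grip": 0}]'

```text
time: 17.15
ee_pos: [0.5593, 0.1452, 0.2726]
eef_rot: [0.756, 0.654, -0.003, -0.001]
ft_force: [2.1, 4.7, -62.6]
width: 0.0198
grip_force: 48.5
```

>>> arm_command --steps '[{"slide": [0,0,0],"rot": [0,0,0],"grip": 0.2},{"slide": [0,0,0],"rot": [0,0,0],"grip": 0.6},{"slide": [0,0,0],"rot": [0,0,0],"grip": 1},{"slide": [0,0,0],"rot": [0,0,0],"grip": 1},{"slide": [0,0,0.03],"rot": [0,0,0],"grip": 1},{"slide": [0,0,0.03],"rot": [0,0,0],"grip": 1},{"slide": [0,0,0.03],"rot": [0,0,0],"grip": 1},{"slide": [0,-0.005,0],"rot": [0,0,0],"grip": 1}]'

```text
time: 18.15
ee_pos: [0.5599, 0.1441, 0.3713]
eef_rot: [0.755, 0.656, 0.002, 0.001]
ft_force: [0.3, -0.3, -0.4]
width: 0.0815
grip_force: 0.0
```

```bash
python3 - <<'E'
from chk import *
p,a,b,s=look("w8")
d5=pickle.load(open("w5.pkl","rb"))
for n,c in(("w5",d5),("now",(p,a,b))):
    print(n,[(x[0],x[1]) for x in blob(c[1],"blue",(200,195,280,240))][-3:],[(x[1]) for x in blob(c[1],"red",(260,140,330,200))],[x[1] for x in blob(c[2],"red",(210,150,260,220))])
# vertical shift of back-row caps: blueness profile around them
for u in(255,240,225):
    pr=[]
    for c in(d5[1],a):
        I=c["pixels"][220:245,u-4:u+5].astype(float);pr.append((I[:,:,2]-I[:,:,0]).mean(1).round(0).astype(int).tolist())
    print(u,pr)
caps_fit(p,a,b,[.5915,-.0395,.012,-.147])
E
```

```text
{'time': 18.3, 'joint_positions': [0.3006, 0.2813, -0.805, 1.2996, 0.2026, 1.6428, -0.6119], 'ee_pos': [0.5593, 0.1426, 0.3678], 'eef_rot': [0.7556, 0.6551, -0.0001, 0.0003], 'width': 0.0859, 'ft_force': [-0.3922, -0.2089, -1.0777]}
w5 [([252, 225, 8, 5, 23], [255.65, 227.04]), ([237, 228, 8, 4, 23], [240.57, 229.61]), ([221, 230, 9, 5, 26], [225.12, 231.92])] [[292.31, 154.41]] [[230.99, 188.68]]
now [([251, 225, 9, 6, 37], [255.24, 227.7]), ([236, 228, 9, 5, 35], [240.2, 230.06]), ([221, 230, 9, 6, 37], [225.05, 232.54])] [[292.26, 154.42]] [[231.04, 188.48]]
255 [[-2, 0, 1, -2, 3, 42, 76, 70, 52, 11, -41, -50, -47, -40, -26, -10, -2, 1, 1, 1, 2, 2, 2, 2, 2], [-2, 0, 0, -2, 2, 43, 82, 90, 79, 57, 24, -30, -45, -40, -26, -10, -2, 1, 1, 1, 2, 2, 2, 2, 2]]
240 [[-5, -4, -3, 0, 1, -1, -3, 20, 65, 83, 65, 42, -17, -47, -49, -45, -35, -19, -6, 0, 1, 1, 1, 1, 1], [-5, -5, -3, 0, 1, -1, -2, 20, 67, 91, 88, 67, 44, -5, -41, -44, -34, -19, -6, 0, 1, 1, 1, 1, 1]]
225 [[-7, -6, -5, -5, -4, -1, 1, 1, -2, 6, 52, 82, 75, 49, 12, -41, -52, -49, -43, -27, -10, -2, 1, 2, 1], [-7, -6, -5, -5, -4, -1, 1, 1, -2, 7, 52, 86, 93, 82, 56, 23, -31, -46, -42, -27, -10, -2, 1, 2, 1]]
rack [ 0.5915 -0.0361  0.0116] yaw -5.91 n [2, 4] res 1.82
```

```bash
python3 - <<'E'
from chk import *
p,a,b,s=pickle.load(open("w6.pkl","rb"));P=rackpts(.6296,-.0458,-.1461)
for z in(.092,.084): print(z,proj(a,P([[x,y,z] for x in(.017,) for y in(-.05,0,.05)])).round(2).tolist())
print([x for x in blob(a,"red",(260,140,330,200))])
t0=np.arctan2(.139,-.098)
for th in(.95,1.05,1.15):
    q=np.array([[.17*np.cos(t0+th),y,.16+.17*np.sin(t0+th)] for y in(.1385,.145,.1715,.2235)])
    print(th,proj(a,P(q)).round(1).tolist(),"side end",proj(b,P(q[3:])).round(1).tolist(),"tcp",(P(q[2:3])-[0,0,.019]).round(3))
print(blob(b,"red",(180,150,300,260)))
E
```

```text
0.092 [[225.98, 234.62], [241.36, 232.12], [256.6, 229.64]]
0.084 [[226.13, 235.85], [241.43, 233.36], [256.58, 230.89]]
[([272, 171, 5, 5, 21], [273.81, 173.24])]
0.95 [[271.7, 168.6], [273.6, 168.3], [281.1, 167.2], [295.8, 165.1]] side end [[239.1, 239.2]] tcp [[0.486 0.149 0.142]]
1.05 [[271.6, 171.9], [273.4, 171.6], [280.8, 170.6], [295.4, 168.4]] side end [[239.1, 243.3]] tcp [[0.487 0.149 0.125]]
1.15 [[271.5, 175.5], [273.3, 175.2], [280.7, 174.2], [295.1, 172.0]] side end [[238.7, 247.0]] tcp [[0.49  0.148 0.108]]
[([238, 239, 9, 9, 50], [242.0, 242.82])]
```

>>> arm_command --steps '[{"slide": [0.002,-0.012,0],"rot": [0,0,-10],"grip": 1},{"slide": [0.004,-0.025,0],"rot": [0,0,-10],"grip": 1},{"slide": [0.005,-0.03,0],"rot": [0,0,-10],"grip": 1},{"slide": [0.005,-0.03,0],"rot": [0,0,-10],"grip": 1},{"slide": [0.005,-0.03,0],"rot": [0,0,-10],"grip": 1},{"slide": [0.005,-0.03,0],"rot": [0,0,-10],"grip": 1},{"slide": [0.004,-0.02,-0.02],"rot": [0,0,-10],"grip": 1},{"slide": [0.002,-0.005,-0.03],"rot": [0,0,-10],"grip": 1}]' --newtons 60

```text
time: 19.3
ee_pos: [0.5915, -0.0408, 0.3171]
eef_rot: [1.0, 0.012, 0.0, 0.0]
ft_force: [0.3, 0.2, -0.1]
width: 0.0867
grip_force: 0.0
```

>>> arm_command --steps '[{"slide": [0,0,-0.03],"rot": [0,0,-10],"grip": 1},{"slide": [0,0,-0.02],"rot": [0,0,0],"grip": 1},{"slide": [0,0,0],"rot": [0,0,0],"grip": 1},{"slide": [0,0,0],"rot": [0,0,0],"grip": 1},{"slide": [0,0,0],"rot": [0,0,0],"grip": 1},{"slide": [0,0,0],"rot": [0,0,0],"grip": 1},{"slide": [0,0,0],"rot": [0,0,0],"grip": 1},{"slide": [0,0,0],"rot": [0,0,0],"grip": 1}]'

```text
time: 20.3
ee_pos: [0.5913, -0.0389, 0.2682]
eef_rot: [0.997, -0.071, 0.0, 0.0]
ft_force: [0.3, -0.4, -0.3]
width: 0.0869
grip_force: 0.0
```

```bash
python3 - <<'E'
from chk import *
p,a,b,s=look("w9")
print([(x[0],x[1]) for x in blob(p,"blue")])
im=p["pixels"][:,:,::-1].copy()
for q in proj(p,rackpts(.5913,-.039,-.146,.012)(np.array([[-38,y,94] for y in(-50,0,50)]+[[0,0,211]])/1000)):
    print(q.round(1)); cv2.drawMarker(im,tuple(int(v) for v in q),(0,255,0),0,8)
cv2.imwrite("pics/h.png",im)
E
```

```text
{'time': 20.45, 'joint_positions': [0.4037, 0.2828, -0.5133, 1.4589, 0.1388, 1.4361, -1.8236], 'ee_pos': [0.5913, -0.0389, 0.2681], 'eef_rot': [0.9975, -0.0707, -0.0, 0.0001], 'width': 0.0873, 'ft_force': [-0.4262, -0.1763, -0.1855]}
[([210, 122, 8, 2, 11], [212.82, 122.27]), ([257, 122, 12, 2, 19], [262.68, 122.63]), ([306, 122, 12, 2, 19], [311.68, 122.63]), ([245, 183, 37, 49, 1722], [262.97, 207.8]), ([199, 196, 33, 34, 859], [214.93, 212.25]), ([294, 196, 33, 34, 857], [310.03, 212.28])]
[309.3 215.9]
[260.6 215.7]
[211.8 215.5]
[260.4 216.5]
```

View pics/h.png

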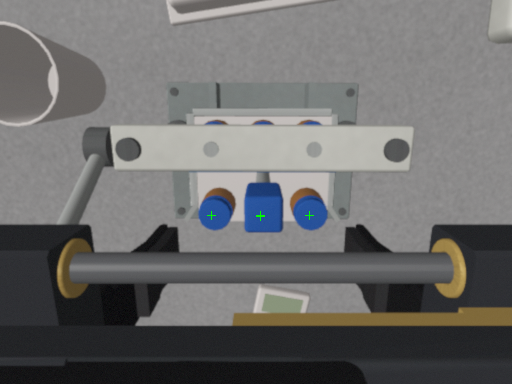

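>>> arm_command --steps '[{"slide": [0.002,0,-0.03],"rot": [0,0,0],"grip": 1},{"slide": [0,0,-0.03],"rot": [0,0,0],"grip": 1},{"slide": [0,0,-0.02],"rot": [0,0,0],"grip": 1},{"slide": [0,0,-0.008],"rot": [0,0,0],"grip": 0.5},{"slide": [0,0,0],"rot": [0,0,0],"grip": 0},{"slide": [0,0,0],"rot": [0,0,0],"grip": 0},{"slide": [0,0,0],"rot": [0,0,0],"grip": 0},{"slide": [0,0,0],"rot": [0,0,0],"grip": 0}]'

```text
time: 21.45
ee_pos: [0.5935, -0.0389, 0.1806]
eef_rot: [0.997, -0.071, 0.0, 0.0]
ft_force: [0.3, -0.6, -0.0]
width: 0.0448
grip_force: 0.0
```

>>> arm_command --steps '[{"slide": [0,0,0],"rot": [0,0,0],"grip": 0},{"slide": [0,0,0],"rot": [0,0,0],"grip": 0},{"slide": [0,0,0.001],"rot": [0,0,0],"grip": 0},{"slide": [0,0,0.001],"rot": [0,0,0],"grip": 0},{"slide": [0,0,0.001],"rot": [0,0,0],"grip": 0},{"slide": [0,0,0.001],"rot": [0,0,0],"grip": 0},{"slide": [0,0,0.001],"rot": [0,0,0],"grip": 0},{"slide": [0,0,0],"rot": [0,0,0],"grip": 0}]'

```text
time: 22.45
ee_pos: [0.5933, -0.0389, 0.1852]
eef_rot: [0.997, -0.071, 0.0, 0.0]
ft_force: [0.3, 0.0, -3.4]
width: 0.026
grip_force: 60.0
```

```bash
python3 - <<'E'
from chk import *
p,a,b,s=look("w10")
print(s["grip_force"]);caps_fit(p,a,b,[.593,-.0395,.017,-.147])
E
```

```text
{'time': 22.6, 'joint_positions': [0.4008, 0.3324, -0.5078, 1.5748, 0.1666, 1.2777, -1.8445], 'ee_pos': [0.5933, -0.0389, 0.185], 'eef_rot': [0.9975, -0.0708, -0.0, 0.0], 'width': 0.0259, 'ft_force': [-0.7785, -0.0234, -4.6137]}
59.96004746295512
rack [ 0.592  -0.037   0.0175] yaw -7.94 n [2, 3] res 1.14
```

>>> arm_command --steps '[{"slide": [-0.004,0.0005,0],"rot": [0,0,0],"grip": 0},{"slide": [-0.008,0.001,0],"rot": [0,0,0],"grip": 0},{"slide": [-0.012,0.002,0],"rot": [0,0,0],"grip": 0},{"slide": [-0.016,0.0025,0],"rot": [0,0,0],"grip": 0},{"slide": [-0.018,0.0025,0],"rot": [0,0,0],"grip": 0},{"slide": [-0.018,0.0025,0.002],"rot": [0,0,0],"grip": 0},{"slide": [-0.018,0.0025,0.006],"rot": [0,0,0],"grip": 0},{"slide": [-0.018,0.0025,0.008],"rot": [0,0,0],"grip": 0}]'

```text
time: 23.6
ee_pos: [0.4798, -0.0227, 0.2011]
eef_rot: [0.997, -0.071, -0.0, 0.0]
ft_force: [0.3, 0.9, -4.3]
width: 0.0255
grip_force: 60.0
```

>>> arm_command --steps '[{"slide": [-0.018,0.0025,0.008],"rot": [0,0,0],"grip": 0},{"slide": [-0.018,0.0025,0.008],"rot": [0,0,0],"grip": 0},{"slide": [-0.016,0.0025,0.006],"rot": [0,0,2],"grip": 0},{"slide": [-0.012,0.002,0.002],"rot": [0,0,4],"grip": 0},{"slide": [-0.006,0.001,0],"rot": [0,0,6],"grip": 0},{"slide": [-0.002,0,0],"rot": [0,0,8],"grip": 0},{"slide": [0,0,0],"rot": [0,0,8],"grip": 0},{"slide": [0,0,0],"rot": [0,0,8],"grip": 0}]'

```text
time: 24.6
ee_pos: [0.4085, -0.0122, 0.2251]
eef_rot: [0.97, 0.243, 0.0, 0.0]
ft_force: [-0.9, 0.8, -4.0]
width: 0.0254
grip_force: 60.0
```

>>> arm_command --steps '[{"slide": [0,0,0],"rot": [0,0,9],"grip": 0},{"slide": [0,0,0],"rot": [0,0,9],"grip": 0},{"slide": [0,0,0],"rot": [0,0,9],"grip": 0},{"slide": [0,0,0],"rot": [0,0,9],"grip": 0},{"slide": [0,0,0],"rot": [0,0,9],"grip": 0},{"slide": [0,0,0],"rot": [0,0,9],"grip": 0},{"slide": [0,0,0],"rot": [0,0,9],"grip": 0},{"slide": [0,0,0],"rot": [0,0,9],"grip": 0}]'

```text
time: 25.6
ee_pos: [0.4086, -0.0122, 0.225]
eef_rot: [0.642, 0.767, 0.0, 0.0]
ft_force: [-0.7, -0.1, -4.8]
width: 0.0258
grip_force: 60.0
```

>>> arm_command --steps '[{"slide": [0,0,0],"rot": [0,0,9],"grip": 0},{"slide": [0,0,0],"rot": [0,0,9],"grip": 0},{"slide": [0,0,0],"rot": [0,0,9],"grip": 0},{"slide": [0,0,0],"rot": [0,0,9],"grip": 0},{"slide": [0,0,0],"rot": [0,0,9],"grip": 0},{"slide": [0,0,0],"rot": [0,0,7],"grip": 0},{"slide": [0,0,0],"rot": [0,0,5],"grip": 0},{"slide": [0,0,0],"rot": [0,0,3],"grip": 0}]'

```text
time: 26.6
ee_pos: [0.4085, -0.0122, 0.2251]
eef_rot: [0.173, 0.985, -0.0, 0.0]
ft_force: [0.5, -0.3, -4.1]
width: 0.0256
grip_force: 60.0
```

>>> arm_command --steps '[{"slide": [0,0,0],"rot": [0,0,4],"grip": 0},{"slide": [0,0,0],"rot": [0,0,4],"grip": 0},{"slide": [0,0,0],"rot": [0,0,3],"grip": 0},{"slide": [0,0,0],"rot": [0,0,1],"grip": 0},{"slide": [0,0,0],"rot": [0,0,0],"grip": 0},{"slide": [0,0,0],"rot": [0,0,0],"grip": 0},{"slide": [0,0,0],"rot": [0,0,0],"grip": 0},{"slide": [0,0,0],"rot": [0,0,0],"grip": 0}]'

```text
time: 27.6
ee_pos: [0.4093, -0.0124, 0.2251]
eef_rot: [0.071, 0.997, 0.0, -0.0]
ft_force: [0.1, -0.8, -3.2]
width: 0.0254
grip_force: 60.0
```

```bash
python3 - <<'E'
from chk import *
p,a,b,s=look("w11")
# front row (x=+38 side now loose 94), rear row home 86
m=lambda L:np.array(L)/1000
def run(a,b,x0):
    q=np.r_[x0,0,0]
    for it in range(3):
        obs=[]
        for c,am,aM in((a,35,110),(b,25,90)):
            B=[np.array(u) for st,u in blob(c,"blue") if am<st[4]<aM]
            C=m([[38,y,88] for y in(-50,0,50)]+[[-38,y,80] for y in(-50,0,50)])
            pr=proj(c,Ro.from_euler("z",q[3]).apply(C)+q[:3]);I=[];U=[]
            for i in range(6):
                j=int(np.argmin([np.linalg.norm(u-pr[i]) for u in B]))
                if np.linalg.norm(B[j]-pr[i])<6: I.append(i);U.append(B[j])
            if I: obs.append((c,C[I],np.array(U),1))
        q,r=joint(obs,q[:4],False)
    print(q[:3].round(4),np.degrees(q[3]).round(2),[len(o[1]) for o in obs],np.abs(r).max())
    return q
q=run(a,b,[.4085,-.0122,.044,-.146])
d=q[:2]-[.6296,-.0458];y=-.1461
print("press frame",np.array([[np.cos(y),np.sin(y)],[-np.sin(y),np.cos(y)]])@d)
cv2.imwrite("pics/i.png",np.hstack([cv2.resize(b["pixels"][130:270,200:360,::-1],(400,350)),cv2.resize(a["pixels"][130:270,180:340,::-1],(400,350))]))
E
```

```text
{'time': 27.75, 'joint_positions': [0.2702, -0.137, -0.3183, 1.9626, -0.0444, 1.3094, 1.3953], 'ee_pos': [0.4093, -0.0124, 0.2251], 'eef_rot': [0.0708, 0.9975, 0.0001, -0.0], 'width': 0.0255, 'ft_force': [-0.2883, 0.2964, -3.6786]}
[ 0.4113 -0.0121  0.0561] -8.83 [5, 5] 0.9602014244856605
press frame [-0.22086306  0.00154819]
```

View pics/i.png

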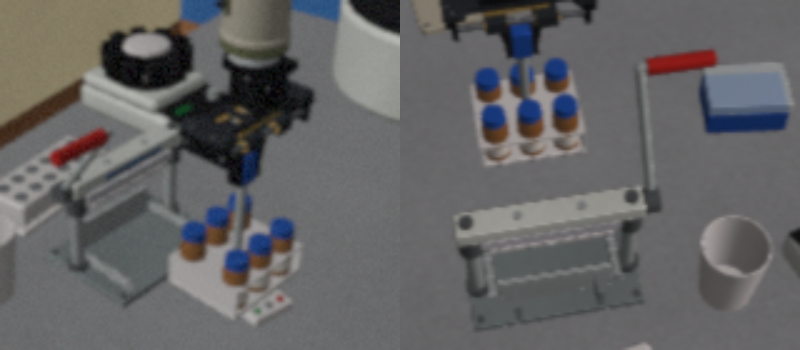

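>>> arm_command --steps '[{"slide": [0.004,-0.001,0],"rot": [0,0,0.2],"grip": 0},{"slide": [0.01,-0.0015,0],"rot": [0,0,0.1],"grip": 0},{"slide": [0.016,-0.0025,0],"rot": [0,0,0],"grip": 0},{"slide": [0.018,-0.003,0],"rot": [0,0,0],"grip": 0},{"slide": [0.018,-0.003,0],"rot": [0,0,0],"grip": 0},{"slide": [0.012,-0.002,-0.004],"rot": [0,0,0],"grip": 0},{"slide": [0.006,-0.001,-0.008],"rot": [0,0,0],"grip": 0},{"slide": [0.002,0,-0.01],"rot": [0,0,0],"grip": 0}]'

```text
time: 28.75
ee_pos: [0.4953, -0.0264, 0.2022]
eef_rot: [0.068, 0.998, 0.0, -0.0]
ft_force: [0.0, 0.1, -4.3]
width: 0.0256
grip_force: 60.0
```

>>> arm_command --steps '[{"slide": [0,0,-0.01],"rot": [0,0,0],"grip": 0},{"slide": [0.001,0,-0.006],"rot": [0,0,0],"grip": 0},{"slide": [0.004,-0.001,-0.003],"rot": [0,0,0],"grip": 0},{"slide": [0.007,-0.001,0],"rot": [0,0,0],"grip": 0},{"slide": [0.01,-0.0015,0],"rot": [0,0,0],"grip": 0},{"slide": [0.012,-0.002,0],"rot": [0,0,0],"grip": 0},{"slide": [0.012,-0.002,0],"rot": [0,0,0],"grip": 0},{"slide": [0.012,-0.002,0],"rot": [0,0,0],"grip": 0}]'

```text
time: 29.75
ee_pos: [0.5543, -0.0361, 0.184]
eef_rot: [0.068, 0.998, 0.0, -0.0]
ft_force: [-0.3, 0.4, -4.4]
width: 0.0255
grip_force: 60.0
```

>>> arm_command --steps '[{"slide": [0.011,-0.0015,0],"rot": [0,0,0],"grip": 0},{"slide": [0.01,-0.0015,0],"rot": [0,0,0],"grip": 0},{"slide": [0.007,-0.001,0],"rot": [0,0,0],"grip": 0},{"slide": [0.004,-0.0005,0],"rot": [0,0,0],"grip": 0},{"slide": [0.002,0,0],"rot": [0,0,0],"grip": 0},{"slide": [0,0,0],"rot": [0,0,0],"grip": 0},{"slide": [0,0,0],"rot": [0,0,0],"grip": 0},{"slide": [0,0,0],"rot": [0,0,0],"grip": 0}]'

```text
time: 30.75
ee_pos: [0.5872, -0.0404, 0.1842]
eef_rot: [0.068, 0.998, 0.0, 0.0]
ft_force: [0.2, 0.5, -3.4]
width: 0.0258
grip_force: 60.0
```

```bash
python3 - <<'E'
from chk import *
p,a,b,s=look("w12")
d4=pickle.load(open("w4.pkl","rb"));d8=pickle.load(open("w8.pkl","rb"))
for n,c in(("w4",d4),("w8",d8),("now",(p,a,b))):
    print(n,[x[1] for x in blob(c[1],"blue",(200,195,280,240))],[x[1] for x in blob(c[2],"blue",(225,190,300,240))])
E
```

```text
{'time': 30.9, 'joint_positions': [0.2356, 0.2928, -0.2949, 1.6016, 0.0882, 1.2602, 1.3599], 'ee_pos': [0.5873, -0.0404, 0.1841], 'eef_rot': [0.0681, 0.9977, 0.0, 0.0], 'width': 0.0257, 'ft_force': [-0.215, 0.1533, -3.0834]}
w4 [[221.02, 207.6], [255.67, 226.56], [240.1, 229.0], [225.0, 231.4]] [[257.57, 190.64], [273.32, 207.22], [241.78, 212.11], [264.5, 212.69], [255.2, 218.37]]
w8 [[236.34, 201.21], [250.65, 203.94], [221.17, 208.31], [255.24, 227.7], [240.2, 230.06], [225.05, 232.54]] [[256.85, 191.31], [260.64, 202.91], [250.2, 208.28], [273.0, 208.5], [240.86, 213.79], [264.33, 214.28], [255.08, 219.65]]
now [[236.16, 200.39], [250.17, 203.56], [221.0, 208.18]] [[259.11, 190.78], [251.38, 207.08], [273.78, 209.59], [242.06, 212.19], [265.22, 215.54], [256.09, 221.0]]
```

>>> arm_command --steps '[{"slide": [0.001,0,0],"rot": [0,0,0],"grip": 0},{"slide": [0.001,0,0],"rot": [0,0,0],"grip": 0},{"slide": [0.001,0,-0.001],"rot": [0,0,0],"grip": 0},{"slide": [0,0,-0.001],"rot": [0,0,0],"grip": 0},{"slide": [0,0,-0.001],"rot": [0,0,0],"grip": 0},{"slide": [0,0,-0.001],"rot": [0,0,0],"grip": 0},{"slide": [0,0,0],"rot": [0,0,0],"grip": 0},{"slide": [0,0,0],"rot": [0,0,0],"grip": 0}]'

```text
time: 31.9
ee_pos: [0.5903, -0.0404, 0.1801]
eef_rot: [0.068, 0.998, 0.0, 0.0]
ft_force: [0.5, -0.2, -4.3]
width: 0.0256
grip_force: 60.0
```

```bash
python3 - <<'E'
from chk import *
p,a,b,s=look("w13")
d8=pickle.load(open("w5.pkl","rb"))
for n,c in(("w5",d8),("now",(p,a,b))):
    print(n,[x[1] for x in blob(c[1],"blue",(200,195,280,240))],[x[1] for x in blob(c[2],"blue",(225,190,300,240))])
E
```

```text
{'time': 32.05, 'joint_positions': [0.2339, 0.3022, -0.2943, 1.5985, 0.0909, 1.2544, 1.3583], 'ee_pos': [0.5903, -0.0404, 0.1801], 'eef_rot': [0.0681, 0.9977, 0.0, 0.0], 'width': 0.0257, 'ft_force': [-0.4786, 0.3601, -3.4021]}
w5 [[236.38, 201.13], [250.65, 203.94], [221.17, 208.31], [255.65, 227.04], [240.57, 229.61], [225.12, 231.92]] [[256.85, 191.31], [250.64, 207.5], [273.0, 208.5], [241.47, 212.71], [264.31, 214.36], [255.02, 219.79]]
now [[236.95, 201.1], [250.32, 204.32], [221.31, 208.76], [255.68, 226.84], [240.36, 229.5], [225.0, 231.78]] [[258.6, 191.13], [250.82, 207.35], [273.05, 210.32], [241.74, 212.68], [264.5, 215.81], [255.23, 221.54]]
```

>>> arm_command --steps '[{"slide": [0.0005,0,-0.001],"rot": [0,0,0],"grip": 0},{"slide": [0,0,0],"rot": [0,0,0],"grip": 0},{"slide": [0,0,0],"rot": [0,0,0],"grip": 0.5},{"slide": [0,0,0],"rot": [0,0,0],"grip": 0.8},{"slide": [0,0,0],"rot": [0,0,0],"grip": 1},{"slide": [0,0,0.02],"rot": [0,0,0],"grip": 1},{"slide": [0,0,0.05],"rot": [0,0,0],"grip": 1},{"slide": [0,0,0.06],"rot": [0,0,0],"grip": 1}]' --newtons 45

```text
time: 33.05
ee_pos: [0.5902, -0.0405, 0.3097]
eef_rot: [0.068, 0.998, 0.0, -0.001]
ft_force: [1.6, -0.4, 0.2]
width: 0.0775
grip_force: 0.0
```

>>> arm_command --steps '[{"slide": [0,0.005,0.06],"rot": [0,0,-10],"grip": 1},{"slide": [-0.004,0.02,0],"rot": [0,0,-10],"grip": 1},{"slide": [-0.006,0.033,0],"rot": [0,0,-10],"grip": 1},{"slide": [-0.006,0.033,0],"rot": [0,0,-10],"grip": 1},{"slide": [-0.006,0.033,0],"rot": [0,0,-10],"grip": 1},{"slide": [-0.006,0.033,0],"rot": [0,0,-10],"grip": 1},{"slide": [-0.003,0.022,0],"rot": [0,0,-10],"grip": 1},{"slide": [0,0.01,0],"rot": [0,0,-10],"grip": 1}]'

```text
time: 34.05
ee_pos: [0.5594, 0.1503, 0.3691]
eef_rot: [0.695, 0.719, 0.0, -0.0]
ft_force: [0.4, 0.3, 0.4]
width: 0.0868
grip_force: 0.0
```

>>> arm_command --steps '[{"slide": [0,0,0],"rot": [0,0,-10],"grip": 1},{"slide": [0,0,-0.01],"rot": [0,0,0],"grip": 1},{"slide": [0,0,-0.03],"rot": [0,0,0],"grip": 0.8},{"slide": [0,0,-0.03],"rot": [0,0,0],"grip": 0.6},{"slide": [0,0,-0.014],"rot": [0,0,0],"grip": 0.5},{"slide": [0,0,-0.004],"rot": [0,0,0],"grip": 0.5},{"slide": [0,0,0],"rot": [0,0,0],"grip": 0.5},{"slide": [0,0,0],"rot": [0,0,0],"grip": 0.5}]'

```text
time: 35.05
ee_pos: [0.5602, 0.1488, 0.2821]
eef_rot: [0.753, 0.657, 0.001, 0.0]
ft_force: [-0.3, 0.2, 0.2]
width: 0.0445
grip_force: 0.0
```

>>> arm_command --steps '[{"slide": [0,0,0],"rot": [0,0,0],"grip": 0},{"slide": [0,0,0],"rot": [0,0,0],"grip": 0},{"slide": [0,0,0],"rot": [0,0,0],"grip": 0},{"slide": [0,0,0],"rot": [0,0,0],"grip": 0},{"slide": [-0.0065,0.001,-0.005],"rot": [0,0,0],"grip": 0},{"slide": [-0.0125,0.002,-0.011],"rot": [0,0,0],"grip": 0},{"slide": [-0.015,0.002,-0.0165],"rot": [0,0,0],"grip": 0},{"slide": [-0.0135,0.002,-0.0195],"rot": [0,0,0],"grip": 0}]'

```text
time: 36.05
ee_pos: [0.5147, 0.1553, 0.2308]
eef_rot: [0.754, 0.657, 0.003, 0.002]
ft_force: [12.1, -0.4, 3.6]
width: 0.0199
grip_force: 44.9
```

>>> arm_command --steps '[{"slide": [-0.0105,0.0015,-0.021],"rot": [0,0,0],"grip": 0},{"slide": [-0.0075,0.001,-0.0225],"rot": [0,0,0],"grip": 0},{"slide": [-0.004,0.0005,-0.0215],"rot": [0,0,0],"grip": 0},{"slide": [-0.0015,0,-0.0205],"rot": [0,0,0],"grip": 0},{"slide": [0.0005,0,-0.017],"rot": [0,0,0],"grip": 0},{"slide": [0.0005,0,-0.012],"rot": [0,0,0],"grip": 0},{"slide": [0.0005,0,-0.007],"rot": [0,0,0],"grip": 0},{"slide": [0,0,-0.004],"rot": [0,0,0],"grip": 0}]'

```text
time: 37.05
ee_pos: [0.4896, 0.159, 0.1038]
eef_rot: [0.753, 0.658, -0.0, -0.0]
ft_force: [-8.0, 0.1, 9.6]
width: 0.0191
grip_force: 45.5
```

>>> arm_command --steps '[{"slide": [0,0,-0.003],"rot": [0,0,0],"grip": 0},{"slide": [0,0,-0.002],"rot": [0,0,0],"grip": 0},{"slide": [0,0,0],"rot": [0,0,0],"grip": 0},{"slide": [0,0,0],"rot": [0,0,0],"grip": 0},{"slide": [0,0,0.005],"rot": [0,0,0],"grip": 0},{"slide": [0,0,0.007],"rot": [0,0,0],"grip": 0},{"slide": [-0.0005,0,0.012],"rot": [0,0,0],"grip": 0},{"slide": [-0.0005,0,0.016],"rot": [0,0,0],"grip": 0}]'

```text
time: 38.05
ee_pos: [0.4875, 0.159, 0.1378]
eef_rot: [0.753, 0.658, -0.001, -0.001]
ft_force: [-2.2, 0.5, -1.8]
width: 0.0194
grip_force: 45.5
```

```bash
python3 - <<'E'
from chk import *
p,a,b,s=look("w14")
d=pickle.load(open("w13.pkl","rb"))
for u in(255,240,225):
    for c in(d[1],a):
        I=c["pixels"][220:245,u-4:u+5].astype(float);y=(I[:,:,2]-I[:,:,0]).mean(1)
        i=int(np.argmax(y)); 
        while y[i]>0:i+=1
        print(u,round(220+i-1+y[i-1]/(y[i-1]-y[i]),2))
E
```

```text
{'time': 38.2, 'joint_positions': [-0.1266, 0.1729, -0.3029, 1.8453, 0.0555, 1.1345, -0.5845], 'ee_pos': [0.4876, 0.159, 0.1387], 'eef_rot': [0.7534, 0.6575, -0.0012, -0.0009], 'width': 0.0189, 'ft_force': [-10.567, 0.8984, 3.5348]}
255 228.68
255 230.24
240 231.39
240 232.71
225 234.08
225 235.38
```

>>> arm_command --steps '[{"slide": [0.001,0,0.02],"rot": [0,0,0],"grip": 0},{"slide": [0.004,-0.0005,0.0215],"rot": [0,0,0],"grip": 0},{"slide": [0.0075,-0.001,0.0225],"rot": [0,0,0],"grip": 0},{"slide": [0.0105,-0.0015,0.021],"rot": [0,0,0],"grip": 0},{"slide": [0.0135,-0.002,0.0195],"rot": [0,0,0],"grip": 0},{"slide": [0.0145,-0.002,0.015],"rot": [0,0,0],"grip": 0},{"slide": [0.012,-0.002,0.009],"rot": [0,0,0],"grip": 0},{"slide": [0.005,0,0.003],"rot": [0,0,0],"grip": 0}]'

```text
time: 39.2
ee_pos: [0.558, 0.1473, 0.2694]
eef_rot: [0.755, 0.656, -0.001, 0.001]
ft_force: [-2.1, -7.5, -2.3]
width: 0.0191
grip_force: 45.2
```

>>> arm_command --steps '[{"slide": [0,0,0],"rot": [0,0,0],"grip": 0.2},{"slide": [0,0,0],"rot": [0,0,0],"grip": 0.6},{"slide": [0,0,0],"rot": [0,0,0],"grip": 1},{"slide": [0,0,0],"rot": [0,0,0],"grip": 1},{"slide": [0,0,0.03],"rot": [0,0,0],"grip": 1},{"slide": [0,0,0.04],"rot": [0,0,0],"grip": 1},{"slide": [0,0,0.04],"rot": [0,0,0],"grip": 1},{"slide": [0,0,0],"rot": [0,0,0],"grip": 1}]'

```text
time: 40.2
ee_pos: [0.5581, 0.1503, 0.3836]
eef_rot: [0.753, 0.657, 0.003, 0.001]
ft_force: [0.8, 0.5, -0.4]
width: 0.081
grip_force: 0.0
```

```bash
python3 - <<'E'
from chk import *
p,a,b,s=look("w15")
d=pickle.load(open("w13.pkl","rb"))
for u in(255,240,225):
    for c in(d[1],a):
        I=c["pixels"][220:245,u-4:u+5].astype(float);y=(I[:,:,2]-I[:,:,0]).mean(1)
        i=int(np.argmax(y)); 
        while y[i]>0:i+=1
        print(u,round(220+i-1+y[i-1]/(y[i-1]-y[i]),2))
print([x[1] for x in blob(a,"red",(260,140,330,200))],[x[1] for x in blob(b,"red",(210,150,260,220))])
cv2.imwrite("pics/j.png",np.hstack([cv2.resize(b["pixels"][150:260,200:325,::-1],(400,352)),cv2.resize(a["pixels"][140:270,180:328,::-1],(400,352))]))
E
```

```text
{'time': 40.35, 'joint_positions': [-0.1231, 0.2086, -0.2681, 1.2972, 0.0549, 1.6439, -0.5178], 'ee_pos': [0.5571, 0.1497, 0.3792], 'eef_rot': [0.7535, 0.6574, -0.0004, -0.0002], 'width': 0.0857, 'ft_force': [0.7816, 0.1417, -0.3616]}
255 228.68
255 230.23
240 231.39
240 232.71
225 234.08
225 235.37
[[292.29, 154.4]] [[231.15, 188.58]]
```

View pics/j.png

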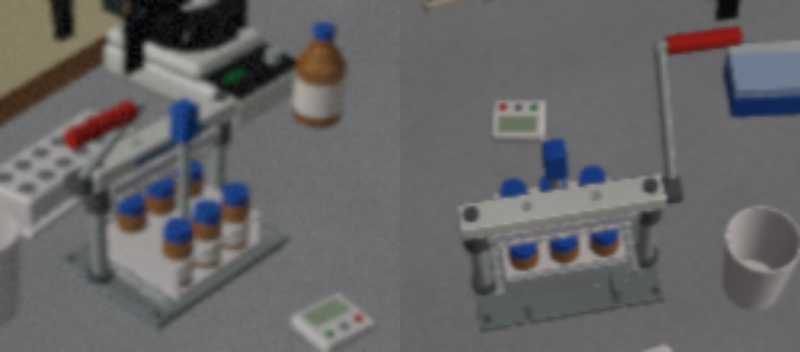

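```bash
python3 -c "
from bench import order
print(order.close_job())"
```

```text
the job is handed in; nothing more can be done
None
```

The job is handed in after about 40 s: the last pictures show both rows pressed home (judged from the cap shift, about 8 mm), the rack standing in the press, the lever up again and the bystanders in view where they were.

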